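# Shut and pin a hinged mug mould, and hold it squeezed

## Task

Swing the open half of the hinged mug mould fully shut, then push the long pin (the one that stands taller in the drilled block) down through the three steel lugs until its head sits on the top lug. Then take the two upright wooden tabs on top of the mould between the fingers and squeeze them together; finish while still squeezing, without letting go. Leave the short pin, the mug and the brush where they are.

Things in the scene. Friction and masses are not known exactly. Their poses are not given: they have to be found in the camera images.
- mould: Mould's board, fixed to the bench, 120 x 280 x 15 mm; origin: centre of its underside; z up. Two wood-and-plaster halves stand on it, each 45 mm thick, 160 mm long, tops 95 mm above the bench, round 60 mm cavity. The shut seam is the plane x = 0. The far half (+x) is fixed; the near half (-x) swings on an upright hinge at the +y end. Steel pin lugs stick out at the -y end.
- far_half: Fixed half with two lugs, 36 mm wide, 10 mm thick, tops 95 and 45 mm above the bench; the swinging half's like lug (top at 70 mm) comes between them. Holes are 13 mm, in line when shut. Its upright tab: 14 mm thick (x 0 to 14 mm in the mould frame), 30 mm long (y -60 to -30 mm), 95 to 135 mm above the bench. Its frame is the mould's frame.
- leaf (a joint): Opening angle of the swinging half (rad): 0 fully shut against a stop, up to 1.4 open, out to the mould's -x side. Seen from above it shuts counter-clockwise. The hinge has friction (0.15 N m, about 1.2 N at the tab) and no spring: the half stays where it is left.
- leaf_tab (a point): Centre of the swinging half's upright wooden tab, 14 mm thick (across the half), 40 mm long (along it), 40 mm tall; centre 115 mm, foot 95 mm above the bench; 131 mm from the hinge along the half. Shut, it lies at x -7, y -45 mm in the mould frame. Its frame turns with the half: y along it towards the hinge, z up, -x its outer side.
- hinge (a point): On the upright hinge axis, 115 mm above the bench, at x = 0, y = +86 mm in the mould frame.
- hole (a point): Centre of the mouth of the hole in the top lug, 95 mm above the bench, at x = 0, y = -110 mm in the mould frame; z up. The hole is 13 mm wide. The pin goes straight down, 60 mm from here to the underside of the lowest lug.
- seam (a point): On the shut seam, midway between the two tabs when shut, half-way up them (115 mm above the bench, 20 mm above the halves' tops). Same axes as the mould. Shut, the two tabs together are 28 mm across along x here.
- rack: Drilled wooden block fixed to the bench, 60 x 150 x 50 mm; origin at the centre of its underside; z up. Two holes, 11 mm wide and 40 mm deep, at y = +48 and -48 mm, in which the two pins stand, in either order.
- long_pin_head (a point): Centre of the head of the long pin: upright steel shaft 10 mm thick and 70 mm long with a tapered tip, under a round wooden head 24 mm wide and 36 mm tall. The underside of the head is 18 mm below this point, the tip 88 mm below; z runs along the pin, up. In the block its head centre is 98 mm above the bench. Mass about 70 g.
- short_pin_head (a point): Centre of the head of the short pin, which has the same head and a shaft of only 44 mm; in the block its head centre is 72 mm above the bench. Not used, to be left alone.
- mug: Terracotta mug, 76 mm across, 85 mm tall, handle to its own +y; origin at the centre of its foot. To be left alone.
- brush: Brush lying on the bench. To be left alone.
There are look-alikes about, which are no part of the job. Leave any red look-alike of the part that bears long_pin_head alone.

How it is judged:
By the outcome, as a careful person would: the job done as asked, in the order asked, and still so for the second after the job is handed in, while the arm keeps its last pose, push and grip.
It also fails if it takes over 61 s, if anything falls off the work surface, if the arm or the gripper's body presses on something with over 40 N, if the wrist force passes 120 N, or if a joint passes its speed limit or range.

## Robot

A 7-joint arm with a two-finger parallel gripper is mounted at the origin on the work surface. World frame = base frame: x ahead of the robot, y to its left, z up, the work surface at z = 0. Lengths are in m, angles in rad, forces in N, time in s.
With the tool pointing down it reaches from about 0.4 to 0.875 m from the base axis. Payload 19.3 kg.
Tool frame: the origin (TCP) lies midway between the tips of the shut fingers; the grasp point (between the pads) lies 19 mm behind it (tcp_to_grasp is the z of the grasp point in the tool frame, in m); z points along the fingers, y is the line along which they close (so a half turn about z gives the same grasp; the last joint's range is limited). The gripper opens to 85 mm and grips with 20 to 120 N. Pads are 22 mm wide; open, the fingers measure 114 mm over their backs; the gripper's body (76 mm by 85 mm) begins 54 mm behind the grasp point. The pads swing forward as they close: fully open they stand 13 mm farther back than shut.
Start: joints at [-1.339, 0.521, -0.036, 1.599, 0.021, 1.021, -0.113], TCP at [0.186, 0.597, 0.231] pointing down, gripper open.
Joint ranges: [-2.91, 2.91], [-0.3, 2.13], [-1.5, 1.42], [0.17, 2.43], [-1.26, 4.41], [0.16, 1.93], [-2.52, 2.52]. Speed limits (rad/s): [1.89, 1.89, 2.39, 2.39, 3.01, 3.01, 3.01].

## Interface

Orientations are given as [roll, pitch, yaw] about the fixed x, y, z axes, in that order (R = Rz(yaw) Ry(pitch) Rx(roll)).
In Python, from workcell import * gives the robot as it stands.
- The arm moves only by the tool send_rows, never from a script. Its argument "increments" is a list of rows, each a list of 3 entries, a list of its own where there are three numbers: the shift along the tool's x, y, z in mm, then the turn, a rotation vector about the tool's x, y, z in degrees, then the gripper's target within -1 to 1 (fully open at 1, half-way at 0, shut at -1). In form: [[[x, y, z], [wx, wy, wz], grip], ...]. A call has 1 to 10 rows; each row is the pose to reach, as a shift and turn from the pose commanded when the call began, along the tool's axes at that moment; what a row does not reach only later rows make up. A row lasts 1/10 s, in which the tool goes at most 50 mm and 8.59 degrees, less where a joint would pass 70% of its speed; a pose out of reach is approached as far as the arm can. A call with a gripper value outside its range is refused whole. The fingers move at their own pace and stop on an object; "newtons" is the grip in N (left out, the last holds). Time passes only in rows, so rows that repeat a pose let the fingers close. It gives the time, the measured TCP pose, the force, the opening and the grip force at its end, in the units of the state.
- observe(): the state, without advancing time (a new reading comes with each control period).
- grab_frame(name): name is "scene" or "top" or "wrist"; returns the picture (420x560x3 uint8, blue, green, red); there is no depth.
- camera_params(name): a dict with "fovy" (degrees; the focal length in pixels is half the picture's height over the tangent of half this angle, whatever the lens; pixels are square), "cx", "cy" (the principal point, pixels), "distortion" ([k1, k2, p1, p2, k3] as OpenCV has them; the pictures are not rectified), "extrinsics" (4x4, takes a point from world to camera coordinates). Camera axes: x right, y down, z forward; pixel columns grow to the right and rows downward; lengths in m; the calibration is good to about 2 mm. A picture is of the moment at which its call begins: read the wrist's pose just before it. camera_params takes no time and is no camera call; for the wrist camera it gives the pose at the moment of the call.
- job_done(): hands the job in; it is judged then, once.
The state is a dict: "clock": time; "qpos": joint angles; "qd": joint speeds; "joint_efforts": joint torques, N m; "position": TCP position; "tool_rot": TCP orientation; "force": force on the tool from outside, world axes, zero at the start; "moment": the same for the moment, N m; "grip_width": finger opening in m; "finger_force": force on a finger pad.
Only numpy, scipy, OpenCV 4.12 (cv2) and the standard library are available. Lean on these libraries where they do the work, as an engineer would, in place of code of your own. Each camera call takes 0.05 s, during which the arm holds its last target. There are 200 camera calls.

## Working session

There is one attempt and no reset: what is moved stays moved. The work goes in short steps, Python scripts to look and compute and a tool call to move; the robot and the scene stay as the last step left them, time stands still between calls to the robot, and variables do not carry over. Pictures are saved under pics/ and viewed, at most 10 in all, crops included, and the job is handed in when it is done.

Besides the shell and the picture viewer there is one more tool, called after "Call:" by a JSON object that holds its "fn" and its "kwargs", one argument or row to a line. send_rows: Moves the arm, as the interface text tells. Its arguments: {"type":"object","properties":{"increments":{"type":"array"},"newtons":{"type":"number"}},"required":["increments"]}

```bash
ls; mkdir -p pics
python3 - <<'E'
from workcell import *
import cv2
o=observe();print(o)
a=grab_frame("scene");b=grab_frame("top")
cv2.imwrite("pics/scene0.png",a);cv2.imwrite("pics/top0.png",b)
for n in("scene","top","wrist"):print(n,camera_params(n))
E
```

```text
pics
{'clock': 0.0, 'qpos': array([-1.33921379,  0.5220125 , -0.0363201 ,  1.60003853,  0.02119761,
        1.02111211, -0.11282592]), 'qd': array([ 2.35338883e-03,  1.10129962e-03, -1.86216862e-03,  2.36510760e-04,
       -1.42819890e-03,  9.28404508e-05, -9.98477143e-04]), 'joint_efforts': array([ 8.05147283e-04, -9.27120423e+01,  1.98027670e+00, -3.69937062e+01,
        1.78004644e-02,  8.21650727e-03, -4.35110132e-05]), 'position': array([0.18569778, 0.59639752, 0.23071583]), 'tool_rot': array([-3.14041038e+00,  8.79995485e-05,  2.83976725e+00]), 'force': array([ 0.38733019,  0.34262982, -0.36433964]), 'moment': array([0.02936098, 0.00855428, 0.01740196]), 'finger_force': 0.0, 'grip_width': 0.08546235087146603}
scene {'fovy': 47.90244666848324, 'cx': 270.76830366947604, 'cy': 208.54867697645773, 'distortion': array([-0.05250723,  0.        ,  0.        ,  0.        ,  0.        ]), 'extrinsics': array([[ 0.22592739,  0.97399444, -0.01707766, -0.15718399],
       [ 0.63020941, -0.15950632, -0.75986435, -0.28963437],
       [-0.74282765,  0.16091167, -0.64985731,  1.5004195 ],
    
[... 315 characters left out ...]
530e-02],
       [-9.74925878e-01, -2.92249970e-02, -2.20602429e-01,
         6.02432785e-01],
       [ 2.20498507e-01,  6.77240333e-03, -9.75363800e-01,
         1.18913296e+00],
       [ 0.00000000e+00,  0.00000000e+00,  0.00000000e+00,
         1.00000000e+00]])}
wrist {'fovy': 58.503134620221296, 'cx': 272.2344123099403, 'cy': 209.39913972294858, 'distortion': array([-0.10355375,  0.        ,  0.        ,  0.        ,  0.        ]), 'extrinsics': array([[ 0.29772383,  0.95465135, -0.00114932, -0.62313248],
       [ 0.91585522, -0.28528447,  0.28252785, -0.03535838],
       [ 0.26938771, -0.08516788, -0.95925841,  0.37965604],
       [ 0.        ,  0.        ,  0.        ,  1.        ]])}
```

View pics/scene0.png

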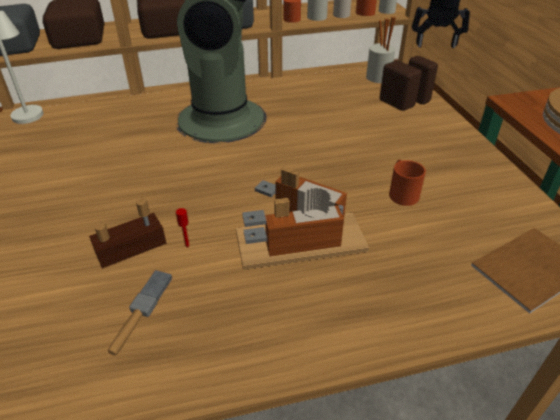

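View pics/top0.png

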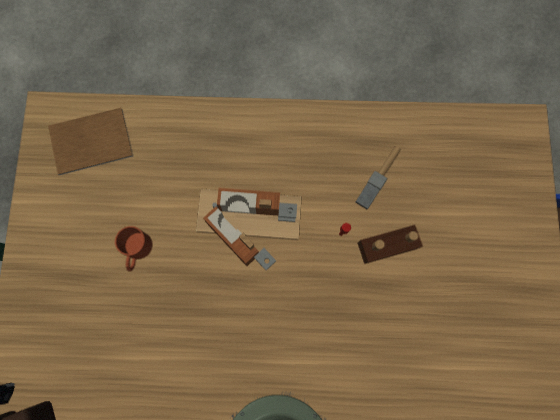

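The scene view shows the taller pin, with its shaft showing, at about (143,205), the red look-alike at (182,215) and the mould at about (300,215). In the top view the mould is at about (250,215) with the leaf open towards the robot. The rack is at (390,244), and the long pin should be its left one at (380,244).

```bash
cat > h.py <<'E'
from workcell import *
import numpy as np, cv2
def K(p):
    f=210/np.tan(np.radians(p["fovy"]/2)); return np.array([[f,0,p["cx"]],[0,f,p["cy"]],[0,0,1]])
def ray(p,uv):
    x=cv2.undistortPoints(np.array([[uv]],float),K(p),p["distortion"])[0,0]
    E=p["extrinsics"];R=E[:3,:3];c=-R.T@E[:3,3];d=R.T@np.array([x[0],x[1],1]);return c,d
def onz(p,uv,z):
    c,d=ray(p,uv);return c+d*(z-c[2])/d[2]
def tri(rs):
    A=0;b=0
    for c,d in rs:
        d=d/np.linalg.norm(d);M=np.eye(3)-np.outer(d,d);A=A+M;b=b+M@c
    return np.linalg.solve(A,b)
def proj(p,X):
    E=p["extrinsics"];r,_=cv2.Rodrigues(E[:3,:3])
    return cv2.projectPoints(np.array([X],float),r,E[:3,3],K(p),p["distortion"])[0][0,0]
E
python3 - <<'E'
import cv2
import numpy as np
a=cv2.imread("pics/scene0.png");b=cv2.imread("pics/top0.png")
t1=cv2.resize(b[180:280,190:310],None,fx=4,fy=4,interpolation=cv2.INTER_CUBIC)
t2=cv2.resize(b[215:275,330:430],None,fx=3.2,fy=4*.8,interpolation=cv2.INTER_CUBIC)
s1=cv2.resize(a[165:270,230:375],None,fx=4,fy=4,interpolation=cv2.INTER_CUBIC)
s2=cv2.resize(a[190:270,80:200],None,fx=2.5,fy=2.5,interpolation=cv2.INTER_CUBIC)
A=np.zeros((600,800,3),np.uint8);A[:400,:480]=t1;A[:192,480:800]=t2;A[400:600,:300]=s2
cv2.imwrite("pics/crA.png",A);cv2.imwrite("pics/crB.png",s1)
E
```

```text
(no output)
```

View pics/crA.png

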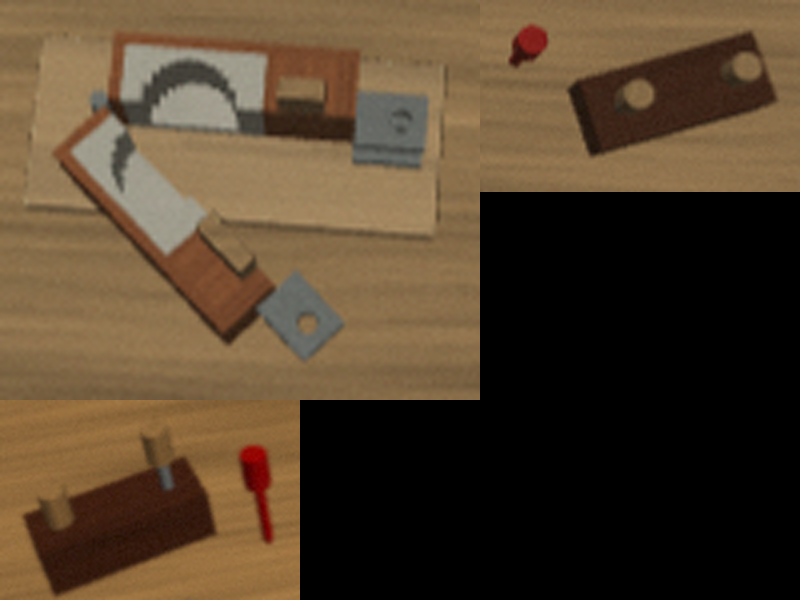

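View pics/crB.png

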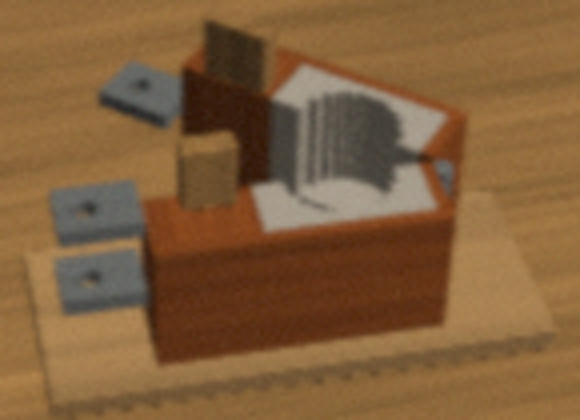

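The top crop shows the board corners at (44,38), (447,64), (432,236) and (25,205), the fixed lug hole at (401,121), the leaf lug hole at (307,323) and the leaf tab at about (235,235). The scene crop confirms that the long pin is the +y one in the rack, with its shaft visible.

Run:
```python
from h import *
np.set_printoptions(precision=4,suppress=True)
t=camera_params("top");s=camera_params("scene")
f=lambda U,V,k,x,y:((U+.5)/k-.5+x,(V+.5)/k-.5+y)
T1=lambda U,V:f(U,V,4,190,180);T2=lambda U,V:f(U-480,V,3.2,330,215);S1=lambda U,V:f(U,V,4,230,165);S2=lambda U,V:f(U,V-400,2.5,80,190)
c=np.array([onz(t,T1(*q),.015) for q in[(44,38),(447,64),(432,236),(25,205)]])
print(c);o=c.mean(0);yv=(c[0]+c[3]-c[1]-c[2])[:2];print("board c",o,"yaw",np.degrees(np.arctan2(yv[1],yv[0]))-90,np.linalg.norm(yv)/2,np.linalg.norm((c[0]+c[1]-c[2]-c[3])[:2])/2)
cs=np.array([onz(s,S1(*q),.015) for q in[(555,330),(52,402),(22,255)]]);print("scene corners",cs, "(+x+y),(+x-y),(-x-y)")
a=np.arctan2(yv[1],yv[0])-np.pi/2;R=np.array([[np.cos(a),-np.sin(a)],[np.sin(a),np.cos(a)]])
for n,z,tu,su in[("hole",.095,(401,121),(88,210)),("leafhole",.07,(307,323),(143,86))]:
    print(n,onz(t,T1(*tu),z),onz(s,S1(*su),z),tri([ray(t,T1(*tu)),ray(s,S1(*su))]))
print("pred hole",o[:2]+R@[0,-.11],"hinge",o[:2]+R@[0,.086])
print("tab",onz(t,T1(230,238),.135))
print("pin",onz(t,T2(641,95),.116),onz(s,S2(158,448),.098),onz(s,S2(157,432),.116)); print("short",onz(t,T2(748,67),.09))
rc=np.array([onz(t,T2(*q),.05) for q in[(571,83),(752,32),(776,101),(591,155)]]);print("rack",rc)
print("red",onz(t,T2(533,40),.1),onz(s,S2(254,455),.1),tri([ray(t,T2(533,40)),ray(s,S2(254,452))]),onz(s,S2(268,542),0.))
```

```text
[[ 0.6638  0.2276  0.015 ]
 [ 0.6536 -0.0511  0.015 ]
 [ 0.5335 -0.0427  0.015 ]
 [ 0.5465  0.2333  0.015 ]]
board c [0.5994 0.0918 0.015 ] yaw -2.3938914538396574 0.27760456272651807 0.11895641163403368
scene corners [[ 0.6685  0.2256  0.015 ]
 [ 0.6542 -0.0511  0.015 ]
 [ 0.5379 -0.047   0.015 ]] (+x+y),(+x-y),(-x-y)
hole [ 0.5944 -0.0171  0.095 ] [ 0.5984 -0.017   0.095 ] [ 0.5951 -0.0168  0.0921]
leafhole [0.4658 0.0394 0.07  ] [0.4705 0.0404 0.07  ] [0.4664 0.0403 0.0668]
pred hole [ 0.5948 -0.0181] hinge [0.603  0.1777]
tab [0.5089 0.0876 0.135 ]
pin [ 0.5089 -0.241   0.116 ] [ 0.5183 -0.2396  0.098 ] [ 0.5191 -0.237   0.116 ]
short [ 0.538  -0.3319  0.09  ]
rack [[ 0.5274 -0.1992  0.05  ]
 [ 0.5745 -0.3483  0.05  ]
 [ 0.5177 -0.3655  0.05  ]
 [ 0.4689 -0.2147  0.05  ]]
red [ 0.5527 -0.1605  0.1   ] [ 0.5504 -0.1594  0.1   ] [ 0.5519 -0.1593  0.1045] [ 0.5544 -0.1612  0.    ]
```

```bash
cat >> h.py <<'E'
from scipy.spatial.transform import Rotation as Ro
H=np.array([.603,.1777]);PHI=-92.35
def cur():
    o=observe();return o["position"],Ro.from_euler("xyz",o["tool_rot"])
def go(pos,yaw):
    p,R=cur();T=Ro.from_euler("xyz",[np.pi,0,np.radians(yaw)])
    print(np.round(R.inv().apply(np.array(pos)-p)*1e3,1),np.round(np.degrees((R.inv()*T).as_rotvec()),2))
def leaf(th,off,along=.131):
    a=np.radians(PHI-th);return H+along*np.array([np.cos(a),np.sin(a)])+off*np.array([np.sin(a),-np.cos(a)])
E
python3 -c "
from h import *
print(leaf(42.5,.05));go([*leaf(42.5,.05),.2],45)"
```

```text
[0.47516406 0.12008948]
[-418.  -368.8   31.2] [-3.0000e-02  6.0000e-02  1.1771e+02]
```

Call:
{"fn": "send_rows", "kwargs": {
  "increments": [
    [[-418, -369, 31], [0, 0, 117.7], -1],
    [[-418, -369, 31], [0, 0, 117.7], -1],
    [[-418, -369, 31], [0, 0, 117.7], -1],
    [[-418, -369, 31], [0, 0, 117.7], -1],
    [[-418, -369, 31], [0, 0, 117.7], -1],
    [[-418, -369, 31], [0, 0, 117.7], -1],
    [[-418, -369, 31], [0, 0, 117.7], -1],
    [[-418, -369, 31], [0, 0, 117.7], -1],
    [[-418, -369, 31], [0, 0, 117.7], -1],
    [[-418, -369, 31], [0, 0, 117.7], -1]
  ]
}}

```text
clock: 1.1
position: [0.4455, 0.1682, 0.2035]
tool_rot: [3.142, -0.0, 1.334]
force: [-0.2, 0.5, -0.2]
grip_width: -0.0002
finger_force: 0.0
```

```bash
python3 -c "
from h import *
o=observe();print(o['position'],o['tool_rot'],o['force']);go([*leaf(42.5,.05),.2],45)"
```

```text
[0.44549397 0.16818447 0.2035326 ] [ 3.14151795e+00 -2.00980093e-04  1.33390686e+00] [-0.15626026  0.48328836 -0.24652255]
[-39.8  40.1   3.5] [ 0.000e+00 -1.000e-02  3.143e+01]
```

Call:
{"fn": "send_rows", "kwargs": {
  "increments": [
    [[-20, 20, 4], [0, 0, 8], -1],
    [[-40, 40, 4], [0, 0, 16], -1],
    [[-40, 40, 4], [0, 0, 24], -1],
    [[-40, 40, 4], [0, 0, 31.4], -1],
    [[-40, 40, 30], [0, 0, 31.4], -1],
    [[-40, 40, 60], [0, 0, 31.4], -1],
    [[-40, 40, 85], [0, 0, 31.4], -1],
    [[-40, 40, 99], [0, 0, 31.4], -1],
    [[-40, 40, 99], [0, 0, 31.4], -1]
  ]
}}

```text
clock: 2.0
position: [0.4737, 0.1215, 0.103]
tool_rot: [-3.141, 0.003, 0.792]
force: [0.7, -0.6, -0.1]
grip_width: -0.0001
finger_force: 0.0
```

Run:
```python
from h import *
o=observe();p,R=cur();print(p,R.as_euler("xyz",degrees=True),o["force"])
for off in(.0285,):
  for th in(42.5,38,34,30,26,22,18,14,10,6):
    T=Ro.from_euler("xyz",[np.pi,0,np.radians(87.65-th)])
    print(th,np.round(R.inv().apply(np.array([*leaf(th,off),.104])-p)*1e3,1),np.round(np.degrees((R.inv()*T).as_rotvec()),1))
```

```text
[0.47367523 0.12146842 0.10297771] [-1.79938675e+02  1.75585198e-01  4.53502388e+01] [ 0.74144044 -0.56189922 -0.05502728]
42.5 [-0.  23.5 -1. ] [-0.1  0.2  0.2]
38 [-1.9 33.9 -1.1] [-0.1  0.2 -4.3]
34 [-2.9 43.2 -1.1] [-0.1  0.2 -8.3]
30 [-3.2 52.5 -1.1] [ -0.1   0.2 -12.3]
26 [-2.8 61.9 -1.1] [ -0.1   0.2 -16.3]
22 [-1.9 71.2 -1.1] [ -0.1   0.2 -20.3]
18 [-0.2 80.4 -1.1] [ -0.1   0.2 -24.3]
14 [ 2.  89.5 -1.1] [ -0.1   0.2 -28.3]
10 [ 4.9 98.4 -1.1] [ -0.1   0.2 -32.3]
6 [  8.4 107.1  -1.2] [ -0.1   0.2 -36.3]
```

Call:
{"fn": "send_rows", "kwargs": {
  "increments": [
    [[0, 23, -1], [0, 0, 0], -1],
    [[-2, 34, -1], [0, 0, -4.3], -1],
    [[-3, 43, -1], [0, 0, -8.3], -1],
    [[-3, 52.5, -1], [0, 0, -12.3], -1],
    [[-3, 62, -1], [0, 0, -16.3], -1],
    [[-2, 71, -1], [0, 0, -20.3], -1],
    [[0, 80, -1], [0, 0, -24.3], -1],
    [[2, 89.5, -1], [0, 0, -28.3], -1],
    [[5, 98, -1], [0, 0, -32.3], -1],
    [[8, 107, -1], [0, 0, -36.3], -1]
  ]
}}

```text
clock: 3.0
position: [0.5569, 0.0523, 0.1065]
tool_rot: [3.141, 0.0, 1.428]
force: [-1.0, 0.9, 0.1]
grip_width: 0.0001
finger_force: 0.6
```

Run:
```python
from h import *
o=observe();p,R=cur();print(p,R.as_euler("xyz",degrees=True),o["force"])
for th in(6,4,2,0,-1,-2):
    T=Ro.from_euler("xyz",[np.pi,0,np.radians(87.65-max(th,0))])
    print(th,np.round(R.inv().apply(np.array([*leaf(th,.0285),.104])-p)*1e3,1),np.round(np.degrees((R.inv()*T).as_rotvec()),1))
cv2.imwrite("pics/t2.png",cv2.resize(grab_frame("top")[170:290,190:350],None,fx=4,fy=4))
```

```text
[0.55685565 0.05226779 0.10650959] [1.79975893e+02 6.92818624e-03 8.18277897e+01] [-0.95510855  0.88222608  0.11031966]
6 [-0.2 -1.1  2.5] [0.  0.  0.2]
4 [-1.1  3.5  2.5] [ 0.   0.  -1.8]
2 [-1.9  8.1  2.5] [ 0.   0.  -3.8]
0 [-2.5 12.8  2.5] [ 0.   0.  -5.8]
-1 [-2.7 15.1  2.5] [ 0.   0.  -5.8]
-2 [-2.9 17.4  2.5] [ 0.   0.  -5.8]
```

View pics/t2.png

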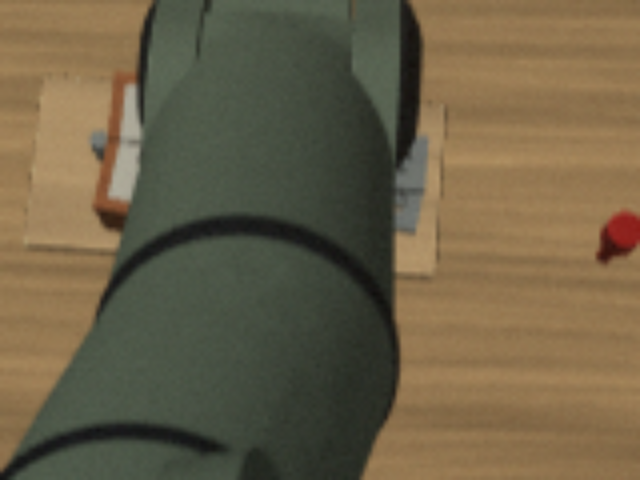

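The arm hides most of the view, but at (115,215) the leaf can be seen nearly shut.

Call:
{"fn": "send_rows", "kwargs": {
  "increments": [
    [[-1, 4, 0], [0, 0, -2], -1],
    [[-2, 8, 0], [0, 0, -4], -1],
    [[-2.5, 11, 0], [0, 0, -5.8], -1],
    [[-2.5, 13, 0], [0, 0, -5.8], -1],
    [[-2.5, 14, 0], [0, 0, -5.8], -1],
    [[-2.5, 14, 0], [0, 0, -5.8], -1]
  ]
}}

```text
clock: 3.65
position: [0.5697, 0.048, 0.1056]
tool_rot: [-3.141, 0.0, 1.526]
force: [-2.5, -0.2, 1.5]
grip_width: 0.0
finger_force: 1.4
```

Call:
{"fn": "send_rows", "kwargs": {
  "increments": [
    [[0, 1, 0], [0, 0, 0], -1],
    [[0, 2, 0], [0, 0, 0], -1],
    [[0, 3, 0], [0, 0, 0], -1],
    [[0, 3, 0], [0, 0, 0], -1]
  ]
}}

```text
clock: 4.05
position: [0.5699, 0.0479, 0.1053]
tool_rot: [-3.135, 0.0, 1.526]
force: [-23.6, 0.8, 20.2]
grip_width: 0.0
finger_force: 12.3
```

Call:
{"fn": "send_rows", "kwargs": {
  "increments": [
    [[0, -15, 0], [0, 0, 0], -1],
    [[0, -25, 0], [0, 0, 0], -1],
    [[0, -25, -40], [0, 0, 0], 0],
    [[0, -25, -80], [0, 0, 0], 1],
    [[0, -25, -120], [0, 0, 0], 1],
    [[0, -25, -140], [0, 0, 0], 1]
  ]
}}

```text
clock: 4.65
position: [0.5488, 0.0489, 0.2489]
tool_rot: [3.138, -0.001, 1.526]
force: [-0.3, -0.5, 1.5]
grip_width: 0.0581
finger_force: 0.0
```

Run:
```python
from h import *
print(cur()[0]);go([.511,-.241,.245],87.65)
```

```text
[0.54884491 0.04894713 0.24888806]
[-291.4  -24.8    3.5] [ 0.22 -0.06 -0.22]
```

Call:
{"fn": "send_rows", "kwargs": {
  "increments": [
    [[-291, -25, 3], [0, 0, 0], 1],
    [[-291, -25, 3], [0, 0, 0], 1],
    [[-291, -25, 3], [0, 0, 0], 1],
    [[-291, -25, 3], [0, 0, 0], 1],
    [[-291, -25, 3], [0, 0, 0], 1],
    [[-291, -25, 3], [0, 0, 0], 1],
    [[-291, -25, 3], [0, 0, 0], 1],
    [[-291, -25, 3], [0, 0, 0], 1]
  ]
}}

```text
clock: 5.45
position: [0.5098, -0.2414, 0.2424]
tool_rot: [3.141, 0.0, 1.524]
force: [0.8, 2.0, -0.2]
grip_width: 0.0853
finger_force: 0.0
```

Run:
```python
from h import *
print(cur()[0],cur()[1].as_euler("xyz",degrees=True))
p=camera_params("wrist");w=grab_frame("wrist");t=grab_frame("top");s=grab_frame("scene")
print("cam",ray(p,(272,209)))
print("expect pin",proj(p,[.511,-.241,.116]))
A=np.zeros((600,800,3),np.uint8);A[:420,:560]=w
A[420:600,:240]=cv2.resize(t[188:248,220:300],None,fx=3,fy=3);A[420:600,240:540]=cv2.resize(s[180:250,235:352],(300,180))
cv2.imwrite("pics/w1.png",A)
```

```text
[ 0.50980991 -0.24142377  0.24244129] [1.79994470e+02 4.91882873e-03 8.73405080e+01]
cam (array([ 0.51153261, -0.1705438 ,  0.38512386]), array([-0.01362036, -0.28124196, -0.95954102]))
expect pin [275.89309301 197.91290235]
```

View pics/w1.png

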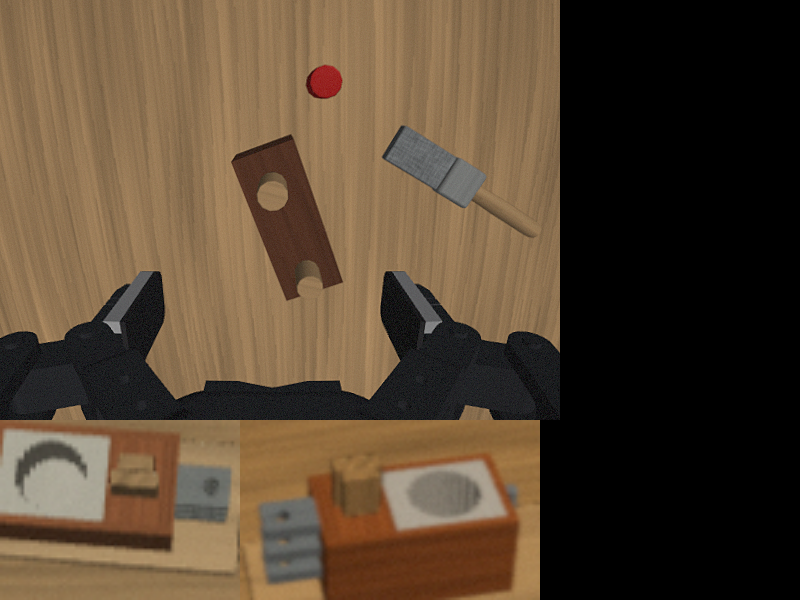

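The mould is now shut. The wrist view shows the long pin's head top at (272,195), the larger and higher of the two, and the short pin at (310,288).

Run:
```python
from h import *
p=camera_params("wrist");t=camera_params("top")
P=onz(p,(272.5,195),.116);print("pin",P)
go([P[0],P[1],.087],87.65)
A=cv2.imread("pics/w1.png")
for u,v in[(211,486)]:print("hole",onz(t,((u+.5)/3-.5+220,(v-420+.5)/3-.5+188),.095))
```

```text
pin [ 0.50931162 -0.23658965  0.116     ]
[  2.7  -1.4 155.5] [ 0.01 -0.02 -0.09]
hole [ 0.59497049 -0.0174115   0.095     ]
```

Call:
{"fn": "send_rows", "kwargs": {
  "increments": [
    [[2.5, -1, 40], [0, 0, 0], 1],
    [[2.5, -1, 80], [0, 0, 0], 1],
    [[2.5, -1, 115], [0, 0, 0], 1],
    [[2.5, -1, 145], [0, 0, 0], 1],
    [[2.5, -1, 155], [0, 0, 0], 1],
    [[2.5, -1, 155], [0, 0, 0], -1],
    [[2.5, -1, 155], [0, 0, 0], -1],
    [[2.5, -1, 155], [0, 0, 0], -1],
    [[2.5, -1, 155], [0, 0, 0], -1],
    [[2.5, -1, 155], [0, 0, 0], -1]
  ],
  "newtons": 60
}}

```text
clock: 6.6
position: [0.5099, -0.2384, 0.0886]
tool_rot: [3.14, 0.0, 1.527]
force: [-0.6, 0.4, 8.5]
grip_width: 0.0222
finger_force: 58.3
```

Call:
{"fn": "send_rows", "kwargs": {
  "increments": [
    [[0, 0, -30], [0, 0, 0], -1],
    [[0, 0, -65], [0, 0, 0], -1],
    [[0, 0, -105], [0, 0, 0], -1],
    [[0, 0, -140], [0, 0, 0], -1],
    [[0, 0, -145], [0, 0, 0], -1],
    [[0, 0, -145], [0, 0, 0], -1]
  ]
}}

```text
clock: 7.2
position: [0.5096, -0.2382, 0.2337]
tool_rot: [3.139, 0.0, 1.527]
force: [0.6, 0.2, -1.1]
grip_width: 0.022
finger_force: 60.2
```

Run:
```python
from h import *
o=observe();print(o["position"],o["grip_width"],o["force"])
p=camera_params("wrist");w=grab_frame("wrist");s=grab_frame("scene");P=camera_params("scene")
x=o["position"];tip=[x[0],x[1],x[2]+.01-.088]
print("exp tip scene",proj(P,tip),"wrist",proj(p,tip),"head top wrist",proj(p,[x[0],x[1],x[2]+.028]))
go([.595,-.0175,.235],87.65)
c=proj(P,tip).astype(int);A=np.zeros((600,800,3),np.uint8);A[:420,:560]=w
k=s[c[1]-45:c[1]+15,c[0]-40:c[0]+40];A[420:600,:240]=cv2.resize(k,(240,180),interpolation=cv2.INTER_CUBIC);print(c)
cv2.imwrite("pics/w2.png",A)
```

```text
[ 0.50961163 -0.23820198  0.23368597] 0.021973407693896236 [ 0.60888598  0.21841669 -1.08819066]
exp tip scene [138.17455831 185.17576664] wrist [274.4365542  218.55030976] head top wrist [276.86530238 311.33381177]
[224.   76.3  -3.2] [-0.05 -0.02 -0.18]
[138 185]
```

View pics/w2.png

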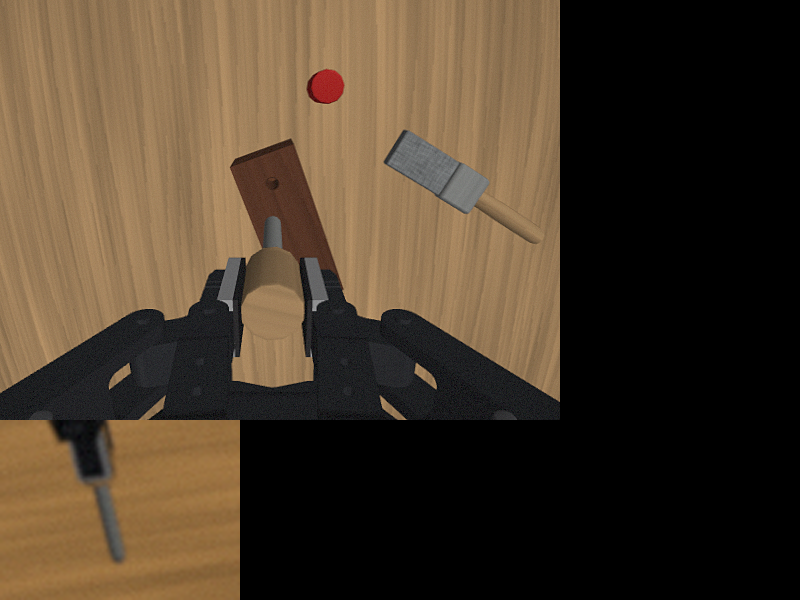

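The pin is held upright and centred, with its tip at wrist (273,216) where (274,218) was predicted.

Call:
{"fn": "send_rows", "kwargs": {
  "increments": [
    [[45, 15, -3], [0, 0, 0], -1],
    [[90, 30, -3], [0, 0, 0], -1],
    [[135, 46, -3], [0, 0, 0], -1],
    [[180, 61, -3], [0, 0, 0], -1],
    [[224, 76, -3], [0, 0, 0], -1],
    [[224, 76, 15], [0, 0, 0], -1],
    [[224, 76, 35], [0, 0, 0], -1],
    [[224, 76, 43], [0, 0, 0], -1],
    [[224, 76, 43], [0, 0, 0], -1]
  ]
}}

```text
clock: 8.2
position: [0.5942, -0.018, 0.1879]
tool_rot: [-3.139, 0.001, 1.526]
force: [-0.9, 0.2, -0.4]
grip_width: 0.0222
finger_force: 60.2
```

Run:
```python
from h import *
o=observe();print(o["position"],o["grip_width"],o["force"])
p=camera_params("wrist");w=grab_frame("wrist");s=grab_frame("scene");P=camera_params("scene")
x=o["position"];tip=[x[0],x[1],x[2]+.01-.088];h=[.595,-.0175,.095]
print("tip",proj(P,tip),proj(p,tip),"hole",proj(P,h),proj(p,h))
A=np.zeros((600,800,3),np.uint8);A[:300,:400]=cv2.resize(w[160:280,200:360],(400,300),interpolation=cv2.INTER_CUBIC)
A[300:600,:400]=cv2.resize(s[170:245,240:340],(400,300),interpolation=cv2.INTER_CUBIC)
cv2.imwrite("pics/w3.png",A);cv2.imwrite("pics/w3raw.png",w)
```

```text
[ 0.59415097 -0.01802969  0.18787063] 0.022201255975416598 [-0.94731714  0.17974514 -0.36925316]
tip [250.42224752 210.56198081] [275.17988258 218.53379906] hole [251.06643095 216.1320222 ] [276.33713082 210.75961322]
```

View pics/w3.png

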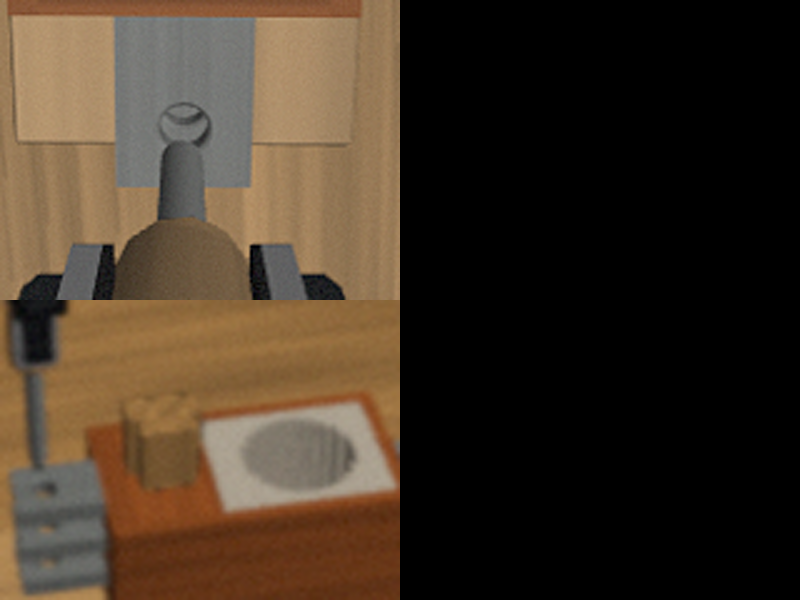

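The wrist crop shows the hole at (185,126) and the pin tip at (181,147). The scene crop shows the hole at (46,488) and the tip at (39,467).

Run:
```python
from h import *
p=camera_params("wrist");P=camera_params("scene")
W=lambda u,v:ray(p,(200+(u+.5)/2.5-.5,160+(v+.5)/2.5-.5));S=lambda u,v:ray(P,(240+(u+.5)/4-.5,170+(v-300+.5)/4-.5))
h=tri([W(185,126),S(46,488)]);t=tri([W(181,147),S(39,467)])
print(h,t,(h-t)*1e3)
w=lambda u,v,z:onz(p,(200+(u+.5)/2.5-.5,160+(v+.5)/2.5-.5),z)
print(w(185,126,.095),w(181,147,.110),w(181,147,.107), w(181,147,.113))
x=cur()[0];print(x)
```

```text
[ 0.59464815 -0.01773025  0.09351068] [ 0.59324654 -0.01986832  0.10711205] [  1.4016082    2.13807209 -13.60137577]
[ 0.5945218  -0.01764431  0.095     ] [ 0.59342687 -0.01860197  0.11      ] [ 0.59338171 -0.01956463  0.107     ] [ 0.59347203 -0.01763932  0.113     ]
[ 0.59511212 -0.018171    0.18971973]
```

Call:
{"fn": "send_rows", "kwargs": {
  "increments": [
    [[1, 1, 0], [0, 0, 0], -1],
    [[1, 1, 6], [0, 0, 0], -1],
    [[1, 1, 12], [0, 0, 0], -1],
    [[1, 1, 16], [0, 0, 0], -1],
    [[1, 1, 20], [0, 0, 0], -1],
    [[1, 1, 24], [0, 0, 0], -1],
    [[1, 1, 24], [0, 0, 0], -1]
  ]
}}

```text
clock: 9.0
position: [0.5958, -0.0168, 0.1649]
tool_rot: [-3.141, 0.0, 1.527]
force: [-0.2, -0.7, -0.3]
grip_width: 0.0224
finger_force: 60.2
```

Call:
{"fn": "send_rows", "kwargs": {
  "increments": [
    [[0, 0, 6], [0, 0, 0], -1],
    [[0, 0, 12], [0, 0, 0], -1],
    [[0, 0, 17], [0, 0, 0], -1],
    [[0, 0, 22], [0, 0, 0], -1],
    [[0, 0, 27], [0, 0, 0], -1],
    [[0, 0, 27], [0, 0, 0], -1]
  ]
}}

```text
clock: 9.6
position: [0.5959, -0.0168, 0.1378]
tool_rot: [-3.141, 0.0, 1.527]
force: [-0.7, 0.7, 0.2]
grip_width: 0.0219
finger_force: 60.2
```

Call:
{"fn": "send_rows", "kwargs": {
  "increments": [
    [[0, 0, 6], [0, 0, 0], -1],
    [[0, 0, 12], [0, 0, 0], -1],
    [[0, 0, 17], [0, 0, 0], -1],
    [[0, 0, 22], [0, 0, 0], -1],
    [[0, 0, 27], [0, 0, 0], -1],
    [[0, 0, 30], [0, 0, 0], -1],
    [[0, 0, 30], [0, 0, 0], -1]
  ]
}}

```text
clock: 10.3
position: [0.596, -0.0168, 0.1081]
tool_rot: [-3.141, 0.0, 1.526]
force: [-2.4, 1.2, -1.8]
grip_width: 0.0225
finger_force: 60.2
```

Call:
{"fn": "send_rows", "kwargs": {
  "increments": [
    [[0, 0, 2], [0, 0, 0], -1],
    [[0, 0, 4], [0, 0, 0], -1],
    [[0, 0, 5], [0, 0, 0], -1],
    [[0, 0, 6], [0, 0, 0], -1],
    [[0, 0, 6], [0, 0, 0], -1]
  ]
}}

```text
clock: 10.8
position: [0.5961, -0.0168, 0.1037]
tool_rot: [3.141, -0.001, 1.526]
force: [-11.7, 1.3, 24.3]
grip_width: 0.0221
finger_force: 63.2
```

Contact came at TCP z 0.1037, as predicted for a seated head (0.1036). I'll release and check.

Call:
{"fn": "send_rows", "kwargs": {
  "increments": [
    [[0, 0, 2], [0, 0, 0], 1],
    [[0, 0, 2], [0, 0, 0], 1],
    [[0, 0, 2], [0, 0, 0], 1],
    [[0, 0, 0], [0, 0, 0], 1],
    [[0, 0, -40], [0, 0, 0], 1],
    [[0, 0, -80], [0, 0, 0], 1],
    [[0, 0, -115], [0, 0, 0], 1],
    [[0, 0, -115], [0, 0, 0], 1]
  ]
}}

```text
clock: 11.6
position: [0.5981, -0.0171, 0.2223]
tool_rot: [3.135, -0.001, 1.526]
force: [-0.1, -0.8, -0.9]
grip_width: 0.0855
finger_force: 0.0
```

Run:
```python
from h import *
o=observe();x=o["position"];print(x,o["grip_width"],o["force"])
p=camera_params("wrist");w=grab_frame("wrist");s=grab_frame("scene")
A=np.zeros((600,800,3),np.uint8);A[:420,:560]=w
A[420:600,:240]=cv2.resize(s[180:255,235:335],(240,180),interpolation=cv2.INTER_CUBIC)
A[400:600,560:800]=0
cv2.imwrite("pics/w4.png",A)
P=camera_params("scene")
print("head top pred scene",proj(P,[.595,-.0175,.131]),"bottom",proj(P,[.595,-.0175,.095]))
a=np.radians(-2.35);c=np.array([.5994,.0918])+np.array([[np.cos(a),-np.sin(a)],[np.sin(a),np.cos(a)]])@[0,-.045]
print("seam",c,"wrist px at .135",proj(p,[*c,.135]),"pin",proj(p,[.595,-.0175,.131]))
go([*c,.118],87.65)
```

```text
[ 0.59813379 -0.01708084  0.22226308] 0.08551474929927584 [-0.09226764 -0.80310474 -0.93795313]
head top pred scene [250.29206311 202.99085158] bottom [251.06643095 216.1320222 ]
seam [0.59755483 0.04683785] wrist px at .135 [268.07400257 112.21537576] pin [268.91603123 213.2926646 ]
[ 63.5  -1.8 100.2] [ 0.08 -0.02 -0.18]
```

View pics/w4.png

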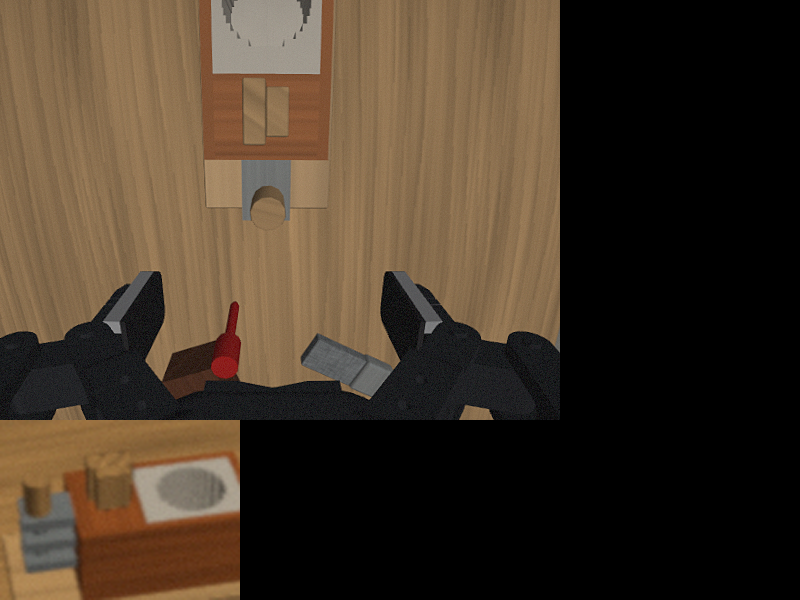

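The pin's head is seated on the top lug, and the tabs sit together at wrist (265,111) where (268,112) was predicted. Next is the squeeze.

Call:
{"fn": "send_rows", "kwargs": {
  "increments": [
    [[32, -1, 0], [0, 0, 0], 1],
    [[63, -2, 0], [0, 0, 0], 1],
    [[63.5, -2, 30], [0, 0, 0], 1],
    [[63.5, -2, 60], [0, 0, 0], 1],
    [[63.5, -2, 90], [0, 0, 0], 1],
    [[63.5, -2, 110], [0, 0, 0], 1],
    [[63.5, -2, 119], [0, 0, 0], 1],
    [[63.5, -2, 119], [0, 0, 0], 0.2],
    [[63.5, -2, 119], [0, 0, 0], -1],
    [[63.5, -2, 119], [0, 0, 0], -1]
  ],
  "newtons": 60
}}

```text
clock: 12.7
position: [0.5974, 0.0467, 0.0995]
tool_rot: [3.14, -0.0, 1.526]
force: [-0.2, -0.3, 0.1]
grip_width: 0.0438
finger_force: 0.0
```

Call:
{"fn": "send_rows", "kwargs": {
  "increments": [
    [[0, 0, 0], [0, 0, 0], -1],
    [[0, 0, 0], [0, 0, 0], -1],
    [[0, 0, 0], [0, 0, 0], -1],
    [[0, 0, 0], [0, 0, 0], -1],
    [[0, 0, 0], [0, 0, 0], -1]
  ]
}}

```text
clock: 13.2
position: [0.5977, 0.0468, 0.0996]
tool_rot: [3.14, -0.001, 1.526]
force: [0.8, 0.0, 6.0]
grip_width: 0.0269
finger_force: 61.9
```

Run:
```python
from h import *
o=observe();print(o["position"],o["grip_width"],o["force"],o["finger_force"])
w=grab_frame("wrist");s=grab_frame("scene")
A=np.zeros((600,800,3),np.uint8);A[:420,:560]=w
A[420:600,:240]=cv2.resize(s[180:255,235:335],(240,180),interpolation=cv2.INTER_CUBIC)
cv2.imwrite("pics/w5.png",A)
```

```text
[0.59768765 0.04679671 0.09961504] 0.026895712475571622 [0.79714834 0.0094136  6.04632606] 61.869202852249146
```

View pics/w5.png

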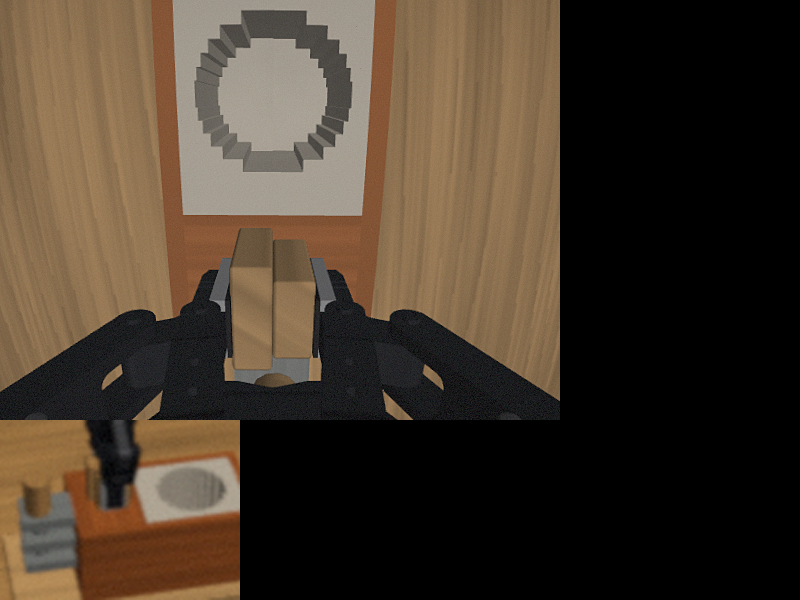

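Both tabs are between the fingers at 62 N, the mould is shut and the pin is seated, so I'm handing the job in while still squeezing.

```bash
python3 -c "
from workcell import *
print(job_done())"
```

```text
the job is handed in; nothing more can be done
None
```

The mould is shut, the long pin's head sits on the top lug, and I handed the job in at about 13 s with the fingers still squeezing both tabs at about 62 N; the hand-in returned no verdict.

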